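Build up the end of a drive shaft

ROBOT

A 6-joint arm with a two-finger parallel gripper is mounted at the origin on the work surface. World frame = base frame: x ahead of the robot, y to its left, z up, the work surface at z = 0. Lengths are in m, angles in degrees, forces in N, time in s.
With the tool pointing down it reaches from about 0.375 to 0.9 m from the base axis. Payload 3.1 kg.
Tool frame: the origin (TCP) lies on the centre line of the jaws, within the pads' length; the fingertips stand 25 mm ahead of it and the grasp point (between the pads) lies 6 mm ahead of it; z points along the fingers, y is the line along which they close (so a half turn about z gives the same grasp; the last joint's range is limited). The gripper opens to 87 mm and grips with 3 to 60 N. Pads are 19 mm wide; open, the fingers measure 117 mm over their backs; the gripper's body (75 mm by 190 mm) begins 51 mm behind the grasp point.
Start: joints at [59.559, 30.224, 82.088, -0, 67.689, -10.227], TCP at [0.216, 0.586, 0.248] pointing down, gripper open.
Joint ranges: [-176.69, 176.69], [-43.24, 126.21], [12.49, 139.97], [-82, 262], [0, 151.66], [-163.58, 163.58]. Speed limits (degrees/s): [159.86, 159.86, 180, 180, 180, 180].

INTERFACE

Orientations are given as a 3x3 rotation matrix whose columns are the frame's x, y, z axes.
In Python, from rig import bot, cams, models gives the robot as it stands. The module is installed in compiled form; this text tells all that it offers.
- The arm moves only by the shell command python3 -m handwheel 'ROWS' [OPENING]. ROWS is JSON, a list of rows, each a list of 6 numbers: the shift along the world's x, y, z each as a share of 1 m, from -1 to 1, then the turn, a rotation vector about the world's x, y, z each as a share of 2 rad, from -1 to 1. In form: [[dx, dy, dz, wx, wy, wz], ...]. A call has exactly 8 rows; each row is the pose to reach, as a shift and turn from the pose commanded when the call began; what a row does not reach only later rows make up. A row lasts 1/12 s, in which the tool goes at most 41.7 mm and 7.16 degrees, less where a joint would pass 70% of its speed; a pose out of reach is approached as far as the arm can. A call with a number of a shift or a turn outside -1 to 1 is refused whole. A call with a gripper value outside its range is refused whole. OPENING is the opening, from -1 (shut) to 1 (fully open), so that 0 is half open, set as the call begins (- or left out, the last holds). The fingers move at their own pace and stop on an object; the grip force is fixed at half the most. Time passes only in rows, so rows that repeat a pose let the fingers close, or fill a call up. It gives the time, the measured TCP pose, the force, the opening and the grip force at its end, in the units of the state.
- bot.read_state(): the state, without advancing time (a new reading comes with each control period).
- cams.capture(name): name is "scene" or "top" or "wrist"; returns (picture, depth): 480x640x3 uint8, blue, green, red; 480x640 float32, m along the optical axis (not along the pixel's ray), 0 where there is no reading.
- cams.calibration(name): a dict with "mtx" (3x3 intrinsics, pixels), "R" (3x3) and "t" (3): a world point X has camera coordinates R X + t; the wrist camera has in their place "tool_from_camera" (4x4, takes a point from camera to tool coordinates, whose origin is the TCP and whose axes are the flange's). Camera axes: x right, y down, z forward; pixel columns grow to the right and rows downward; lengths in m; the calibration is good to about 2 mm. A picture is of the moment at which its call begins: read the wrist's pose just before it. calibration takes no time and is no camera call.
- bot.hand_in(): hands the job in; it is judged then, once.
Trained networks look in the newest picture that a camera, given by its name, has taken for a name from the list of things; names that differ only in an ending like _2 or _b are one class to them, and where a whole thing is asked for, a point or a joint stands for the part that bears it (a point fixed in the world has none). Each returns a list of dicts, best first, with "conf" (0 to 1); they miss things now and then, are a little off and sometimes report something else, mostly with a low value. They report only what shows in the picture. A call takes as long as a camera call.
- models.spot_in(query, camera): "position" ([column, row] in pixels, amid what is visible of it).
- models.tip_of(query, camera): "position" ([column, row] in pixels: a listed point, or the origin of a listed thing).
The state is a dict: "time_s": time; "joint_positions": joint angles; "qvel": joint speeds; "tau": joint torques, N m; "position": TCP position; "tcp_rot": TCP orientation; "force": force on the tool from outside, world axes, zero at the start; "moment": the same for the moment, N m; "opening": opening from 0.0 (shut) to 1.0 (fully open); "grasp_force": force on a finger pad.
Only numpy, scipy, OpenCV 4.12 (cv2) and the standard library are available. Lean on these libraries where they do the work, as an engineer would, in place of code of your own. Each camera call takes 0.05 s, during which the arm holds its last target. There are 200 camera calls.

TASK

Build up the shaft end that stands clamped upright in the block: slide onto it, from the bottom up, the ball bearing, then the plain spacer sleeve, then the toothed belt pulley and last the split clamping collar, each slid fully down until it rests flat on what is below it. Let go of everything, and leave the screw bin, the screwdriver and the grease jar where they are.

Things in the scene. Friction and masses are not known exactly. Their poses are not given: they have to be found in the camera images.
- shaft_seat (a point): upright steel shaft, 20 mm thick, in a fixed dark clamp block (60 x 54 mm, top 30 mm above the bench) on an aluminium plate (100 x 76 x 10 mm). Point: on the shaft axis at the top of its shoulder (30 mm thick, 42 mm above the bench), where the first part rests; z up. Above it the shaft runs 52 mm straight, then a 7 mm cone nose 9 mm across at its tip (59 mm up). The full stack is 57 mm high.
- bearing_mid (a point): sealed ball bearing, loose, lying flat on the bench: steel ring 47 mm in diameter and 14 mm high with a black seal between the outer and inner steel rings and a 22.5 mm bore right through, so that it slips easily over the shaft. This point is its centre, half-way up (7 mm); z is its bore axis. Same either way up.
- sleeve_mid (a point): plain spacer sleeve, loose, standing on the bench: smooth bright steel tube 30 mm in diameter, 14 mm high, bore 22.5 mm right through. This point is its centre, half-way up (7 mm); z is its bore axis. Same either way up.
- pulley_mid (a point): toothed belt pulley, loose, lying flat on the bench: aluminium, the widest part, 64 mm in diameter over its two flanges, 17 mm high, with small teeth between the flanges; bore 22.5 mm right through. This point is its centre, half-way up (8.5 mm); z is its bore axis. Same either way up.
- collar_mid (a point): two-piece clamping collar, loose, lying flat on the bench: dark steel ring 40 mm in diameter, 12 mm high, with two thin black joints and small cap screws; bore 22.5 mm right through. This point is its centre, half-way up (6 mm); z is its bore axis. Same either way up.
- screw_bin: bystander, loose: small blue open-fronted picking bin with screws, 100 x 85 mm and 52 mm high; origin at the centre of its underside. Leave it alone.
- screwdriver: bystander, loose: screwdriver with a red handle, 200 mm long and 26 mm thick, lying on the bench; origin under its middle, x along the blade. Leave it alone.
- grease_jar: bystander, loose: white jar with a black lid, 60 mm in diameter, 55 mm high; origin at the centre of its underside. Leave it alone.

How it is judged (in metres and radians):
On the way, in this order (a step that is already met when the one before it is completed fails the run):
1. the bearing sits on the shaft's shoulder (horizontal distance between bearing_mid and shaft_seat below 0.004 m and z of bearing_mid in the frame of shaft_seat between 0.004 and 0.01 m), for 0.2 s.
2. the sleeve sits on the bearing (horizontal distance between sleeve_mid and shaft_seat below 0.004 m and z of sleeve_mid in the frame of shaft_seat between 0.018 and 0.024 m), for 0.2 s.
3. the pulley sits on the sleeve (horizontal distance between pulley_mid and shaft_seat below 0.004 m and z of pulley_mid in the frame of shaft_seat between 0.0335 and 0.0395 m), for 0.2 s.
4. the collar sits on the pulley (horizontal distance between collar_mid and shaft_seat below 0.004 m and z of collar_mid in the frame of shaft_seat between 0.048 and 0.054 m), for 0.2 s.
At the end, for the whole second after the job is handed in: On the shaft, from the shoulder up: bearing, sleeve, pulley, collar, each threaded on the shaft (centre within 4 mm of its axis) and seated on the one below (centre height within 3 mm of 7, 21, 36.5 and 51 mm above the shoulder), all released and at rest (under 0.02 m/s) (all of step 1 and all of step 2 and all of step 3 and all of step 4 and linear speed of each of bearing, sleeve, pulley, collar below 0.02 m/s); the robot touches nothing.
It fails at once if the screw bin is pushed more than 20 mm or knocked over (distance of screw_bin from where it was at the start of the episode above 0.02 m or angle between screw_bin's own z axis and vertical above 0.4 rad).
It fails at once if the screwdriver is pushed more than 20 mm (distance of screwdriver from where it was at the start of the episode above 0.02 m).
It fails at once if the grease jar is pushed more than 20 mm or knocked over (distance of grease_jar from where it was at the start of the episode above 0.02 m or angle between grease_jar's own z axis and vertical above 0.4 rad).
It also fails if it takes over 99 s, if anything falls off the work surface, if the arm or the gripper's body presses on something with over 40 N, if the wrist force passes 120 N, or if a joint passes its speed limit or range.

## Working session

There is one attempt and no reset: what is moved stays moved. The work goes in short steps, Python scripts to look and compute and a shell command to move; the robot and the scene stay as the last step left them, time stands still between calls to the robot, and variables do not carry over. Pictures are saved under pics/ and viewed, at most 18 in all, crops included, and the job is handed in when it is done.

```bash
mkdir -p pics; cat > h.py <<'E'
import numpy as np, cv2
from rig import bot,cams,models
def world(cam,u,v,z,st=None):
    c=cams.calibration(cam);K=np.array(c["mtx"])
    if cam=="wrist":
        T=np.array(c["tool_from_camera"]);Rt=np.array(st["tcp_rot"]);R=Rt@T[:3,:3];o=Rt@T[:3,3]+np.array(st["position"])
    else:
        R=np.array(c["R"]).T;o=-R@np.array(c["t"])
    d=R@np.linalg.solve(K,[u,v,1]);return o+d*(z-o[2])/d[2]
E
python3 - <<'E'
from h import *
np.set_printoptions(precision=4,suppress=True)
for cam in ["top","scene"]:
    p,d=cams.capture(cam);cv2.imwrite(f"pics/{cam}0.png",p)
    for n,z in [("shaft_seat",.042),("bearing_mid",.007),("sleeve_mid",.007),("pulley_mid",.0085),("collar_mid",.006),("screw_bin",0),("screwdriver",0),("grease_jar",0)]:
        for r in models.tip_of(n,cam)[:2]:
            print(cam,n,round(r["conf"],2),np.round(r["position"],1),world(cam,*r["position"],z))
s=bot.read_state();print(s["time_s"],s["position"],s["tcp_rot"],cams.calibration("wrist"))
E
```

```text
top shaft_seat 0.6 [380.6 252.2] [ 0.6131 -0.1319  0.042 ]
top bearing_mid 0.65 [209.6 320.5] [0.4511 0.2688 0.007 ]
top sleeve_mid 0.52 [283.3 235.3] [0.6552 0.0976 0.007 ]
top pulley_mid 0.7 [431.6 329.7] [ 0.4344 -0.2542  0.0085]
top collar_mid 0.67 [324.5 320.4] [ 0.4537 -0.0028  0.006 ]
top screw_bin 0.92 [183.8 231.7] [0.6632 0.3398 0.    ]
top screwdriver 0.6 [331.8 185.1] [ 0.7803 -0.0184  0.    ]
top grease_jar 0.6 [466.7 231.6] [ 0.6681 -0.3441  0.    ]
scene shaft_seat 0.9 [257.4 237. ] [ 0.6138 -0.1465  0.042 ]
scene bearing_mid 0.74 [472.7 250.3] [0.4499 0.2735 0.007 ]
scene bearing_mid 0.51 [491.4 344.9] [0.6707 0.3413 0.007 ]
scene sleeve_mid 0.49 [367.1 296.1] [0.649  0.1044 0.007 ]
scene sleeve_mid 0.44 [345.4 215.4] [ 0.4471 -0.0119  0.007 ]
scene pulley_mid 0.96 [252.5 184.2] [ 0.4269 -0.2587  0.0085]
scene collar_mid 0.65 [345.5 218.5] [ 0.4558 -0.0085  0.006 ]
scene screw_bin 0.6 [491.6 344.8] [0.6651 0.3427 0.    ]
scene screw_bin 0.5 [368.7 296.9] [0.6443 0.1067 0.    ]
scene grease_jar 0.86 [168.6 246. ] [ 0.6733 -0.3337  0.    ]
0.9 [0.2159 0.5865 0.2476] [[-0.9384  0.3455  0.    ]
 [ 0.3455  0.9384  0.    ]
 [-0.      0.     -1.    ]] {'mtx': array([[355.5571,   0.    , 320.6942],
       [  0.    , 355.5571, 240.5383],
       [  0.    ,   0.    ,   1.    ]]), 'tool_from_camera': array([[ 0.0003, -0.9707, -0.2404,  0.065 ],
       [ 1.    ,  0.0005, -0.0009, -0.0007],
       [ 0.001 , -0.2404,  0.9707, -0.1364],
       [ 0.    ,  0.    ,  0.    ,  1.    ]])}
```

View pics/top0.png

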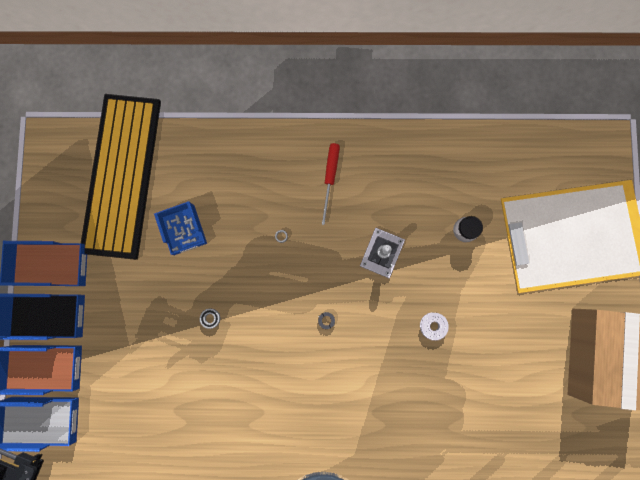

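View pics/scene0.png

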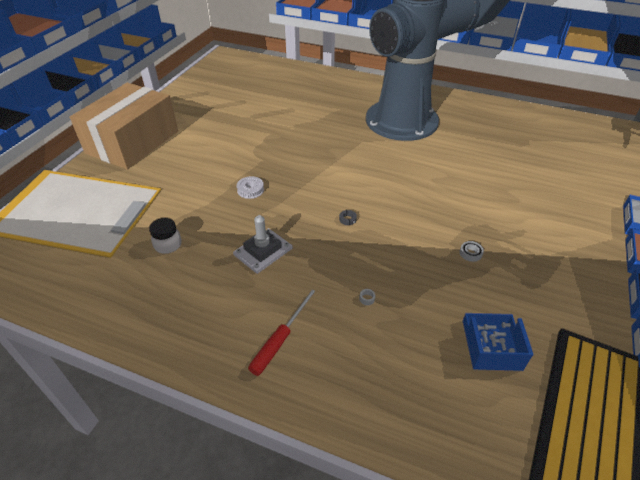

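The networks' points agree with both views: top image shows bearing (209,319), collar (326,321), pulley (434,327), sleeve (281,236) and shaft (384,251). Moving above the bearing with the fingers turned to close along world y.

```bash
cat >> h.py <<'E'
np.set_printoptions(precision=4,suppress=True)
def look(names,save=None):
    s=bot.read_state();p,d=cams.capture("wrist")
    print("t",s["time_s"],"tcp",np.array(s["position"]))
    if save: cv2.imwrite("pics/"+save,p)
    for n,z in names:
        for r in models.tip_of(n,"wrist")[:2]: print(n,round(r["conf"],2),np.round(r["position"],1),world("wrist",*r["position"],z,s))
    return p,d,s
E
python3 -m handwheel '[[0.11,-0.16,-0.02,0,0,0.088],[0.11,-0.16,-0.02,0,0,0.088],[0.11,-0.16,-0.02,0,0,0.088],[0.11,-0.16,-0.02,0,0,0.088],[0.11,-0.16,-0.02,0,0,0.088],[0.11,-0.16,-0.02,0,0,0.088],[0.11,-0.16,-0.02,0,0,0.088],[0.11,-0.16,-0.02,0,0,0.088]]' 1
python3 -m handwheel '[[0.125,-0.156,-0.03,0,0,0.088],[0.125,-0.156,-0.03,0,0,0.088],[0.125,-0.156,-0.03,0,0,0.088],[0.125,-0.156,-0.03,0,0,0.088],[0.125,-0.156,-0.03,0,0,0.088],[0.125,-0.156,-0.03,0,0,0.088],[0.125,-0.156,-0.03,0,0,0.088],[0.125,-0.156,-0.03,0,0,0.088]]'
python3 -c "
from h import *
p,d,s=look([('bearing_mid',.007)],'w1.png');print(s['tcp_rot'])"
```

```text
time_s: 1.57
position: [0.3261, 0.4269, 0.2278]
tcp_rot: [[-0.984, 0.177, 0.0], [0.177, 0.984, 0.001], [-0.0, 0.001, -1.0]]
force: [-0.1, -0.8, -0.4]
opening: 1.003
grasp_force: 0.0
time_s: 2.23
position: [0.4504, 0.2717, 0.1976]
tcp_rot: [[-1.0, 0.0, -0.0], [0.0, 1.0, 0.001], [0.0, 0.001, -1.0]]
force: [-0.5, 0.3, -0.4]
opening: 0.998
grasp_force: 0.0
t 2.2333 tcp [0.4504 0.2717 0.1976]
bearing_mid 0.56 [318.9 231.3] [0.457 0.269 0.007]
[[-1.      0.     -0.0005]
 [ 0.      1.      0.0006]
 [ 0.0005  0.0006 -1.    ]]
```

View pics/w1.png

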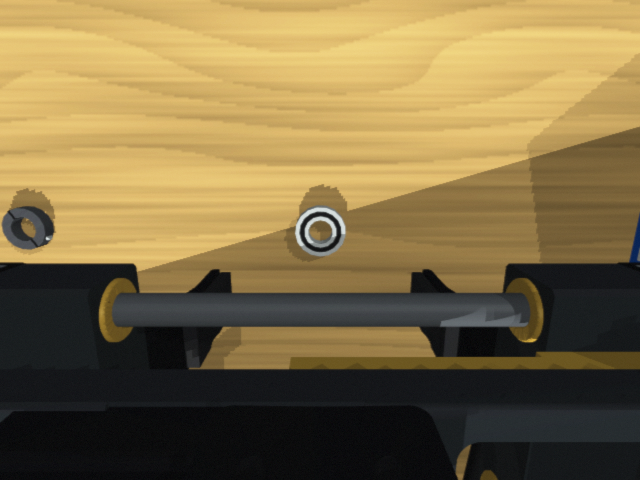

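The bearing is at (320,231) in the wrist view and the collar at left (28,228). I'll refine the position with depth and a circle fit.

```bash
cat >> h.py <<'E'
from scipy.optimize import least_squares
def cloud(d,s):
    c=cams.calibration("wrist");K=np.array(c["mtx"]);T=np.array(c["tool_from_camera"])
    v,u=np.mgrid[:480,:640];P=np.stack([(u-K[0,2])/K[0,0]*d,(v-K[1,2])/K[1,1]*d,d],-1)
    R=np.array(s["tcp_rot"]);return ((P@T[:3,:3].T+T[:3,3])@R.T+np.array(s["position"]))
def fitpart(d,s,xy,r,zlo,zhi,rad=.05):
    """outline of points in a height band around xy -> circle of known radius r"""
    W=cloud(d,s);m=(d>0)&(W[...,2]>zlo)&(W[...,2]<zhi)&(np.hypot(W[...,0]-xy[0],W[...,1]-xy[1])<rad)
    p=W[m][:,:2]
    c,rr=cv2.minEnclosingCircle((p*1000).astype(np.float32).reshape(-1,1,2))
    print("n",len(p),"zmed",np.median(W[m][:,2]),"minEncl",np.array(c)/1000,"r",rr,"bbox mid",(p.min(0)+p.max(0))/2,"size",np.ptp(p,0))
E
python3 -c "
from h import *
p,d,s=look([('bearing_mid',.007)])
W=cloud(d,s);m=(d>0)&(abs(W[...,0]-.455)<.06)&(abs(W[...,1]-.27)<.06);print('bench z',np.median(W[m][:,2]))
fitpart(d,s,(.455,.269),.0235,.010,.02)
g=cv2.cvtColor(p,cv2.COLOR_BGR2GRAY)[190:270,280:360]
print(cv2.HoughCircles(cv2.resize(g,None,fx=4,fy=4),cv2.HOUGH_GRADIENT,1,50,param1=100,param2=30,minRadius=30,maxRadius=120)/4+np.array([280,190,0]))
print(world('wrist',320,231,.014,s))
"
```

```text
t 2.3333 tcp [0.4498 0.2721 0.1978]
bench z 0.2662643582290981
n 1526 zmed 0.012883589633449835 minEncl [0.4562 0.2698] r 23.448631286621094 bbox mid [0.456  0.2701] size [0.0462 0.0455]
[[[320.125 232.125  20.55 ]]]
[0.4547 0.2705 0.014 ]
```

```bash
python3 -m handwheel '[[0.006,-0.002,-0.03,0,0,0],[0.006,-0.002,-0.06,0,0,0],[0.006,-0.002,-0.09,0,0,0],[0.006,-0.002,-0.12,0,0,0],[0.006,-0.002,-0.145,0,0,0],[0.006,-0.002,-0.16,0,0,0],[0.006,-0.002,-0.17,0,0,0],[0.006,-0.002,-0.17,0,0,0]]'
python3 -m handwheel '[[0,0,0,0,0,0],[0,0,0,0,0,0],[0,0,0,0,0,0],[0,0,0,0,0,0],[0,0,0,0,0,0],[0,0,0,0,0,0],[0,0,0,0,0,0],[0,0,0,0,0,0]]' -1
python3 -m handwheel '[[0,0,0.03,0,0,0],[0,0,0.06,0,0,0],[0,0,0.09,0,0,0],[0,0,0.12,0,0,0],[0,0,0.14,0,0,0],[0,0,0.15,0,0,0],[0,0,0.15,0,0,0],[0,0,0.15,0,0,0]]'
python3 -c "
from h import *
look([('bearing_mid',.16)],'w2.png')"
```

```text
time_s: 3.1
position: [0.4559, 0.2693, 0.0266]
tcp_rot: [[-1.0, -0.001, -0.002], [-0.001, 1.0, -0.0], [0.002, -0.0, -1.0]]
force: [1.0, -0.1, 0.2]
opening: 1.0
grasp_force: 0.0
time_s: 3.77
position: [0.4571, 0.2686, 0.0278]
tcp_rot: [[-1.0, 0.001, 0.001], [0.001, 1.0, 0.0], [-0.001, 0.0, -1.0]]
force: [0.2, 0.9, 1.9]
opening: 0.527
grasp_force: 30.0
time_s: 4.43
position: [0.4565, 0.2683, 0.1772]
tcp_rot: [[-1.0, 0.001, -0.0], [0.001, 1.0, -0.0], [0.0, -0.0, -1.0]]
force: [-1.0, 0.1, -1.0]
opening: 0.533
grasp_force: 30.0
t 4.4333 tcp [0.4565 0.2683 0.1772]
```

View pics/w2.png

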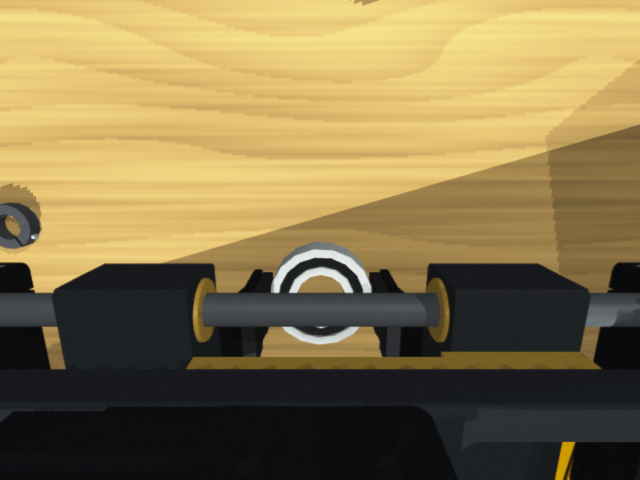

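The bearing is held; its ring spans columns 272–371 and rows 244–345, partly hidden by the rod. I'll measure it in the hand, then look at the shaft from an offset.

```bash
cat >> h.py <<'E'
def held(r,zc,s,d):
    """zc: height of part's top relative to tcp"""
    print("held:");fitpart(d,s,np.array(s["position"])[:2],r,s["position"][2]+zc-.004,s["position"][2]+zc+.004,r+.008)
def shaft(d,s,xy):
    W=cloud(d,s)
    for zl,zh in [(.095,.106),(.036,.046),(.027,.034)]:
        print("shaft band",zl);fitpart(d,s,xy,0,zl,zh,.05)
E
python3 -m handwheel '[[0.0267,-0.051,0.005,0,0,0],[0.0535,-0.102,0.01,0,0,0],[0.08,-0.153,0.019,0,0,0],[0.107,-0.204,0.019,0,0,0],[0.107,-0.204,0.019,0,0,0],[0.107,-0.204,0.019,0,0,0],[0.107,-0.204,0.019,0,0,0],[0.107,-0.204,0.019,0,0,0]]'
python3 -m handwheel '[[0.0267,-0.051,0.005,0,0,0],[0.0535,-0.102,0.01,0,0,0],[0.08,-0.153,0.019,0,0,0],[0.107,-0.204,0.019,0,0,0],[0.107,-0.204,0.019,0,0,0],[0.107,-0.204,0.019,0,0,0],[0.107,-0.204,0.019,0,0,0],[0.107,-0.204,0.019,0,0,0]]'
python3 -c "
from h import *
p,d,s=look([('shaft_seat',.042)],'w3.png')
held(.0235,-.014,s,d)
shaft(d,s,(.614,-.135))"
```

```text
time_s: 5.2
position: [0.5635, 0.0632, 0.1946]
tcp_rot: [[-1.0, 0.004, -0.004], [0.004, 1.0, 0.001], [0.004, 0.001, -1.0]]
force: [-1.1, 0.4, -0.4]
opening: 0.53
grasp_force: 30.0
time_s: 5.87
position: [0.6701, -0.1388, 0.2135]
tcp_rot: [[-1.0, 0.001, -0.004], [0.001, 1.0, 0.002], [0.004, 0.002, -1.0]]
force: [-0.3, -0.1, -0.7]
opening: 0.532
grasp_force: 30.0
t 5.8667 tcp [ 0.6701 -0.1388  0.2135]
shaft_seat 0.6 [322.4 166.5] [ 0.6157 -0.1379  0.042 ]
held:
n 4099 zmed 0.1984825340034381 minEncl [ 0.6632 -0.1388] r 29.644649505615234 bbox mid [ 0.6692 -0.1388] size [0.0472 0.0587]
shaft band 0.095
n 461 zmed 0.0983309142357069 minEncl [ 0.6148 -0.1384] r 9.455283164978027 bbox mid [ 0.615  -0.1382] size [0.0179 0.0176]
shaft band 0.036
n 355 zmed 0.04120597328934347 minEncl [ 0.6152 -0.1381] r 14.989787101745605 bbox mid [ 0.6151 -0.1382] size [0.0292 0.029 ]
shaft band 0.027
n 3195 zmed 0.029199471044249303 minEncl [ 0.615  -0.1383] r 39.414649963378906 bbox mid [ 0.615  -0.1382] size [0.0745 0.07  ]
```

View pics/w3.png

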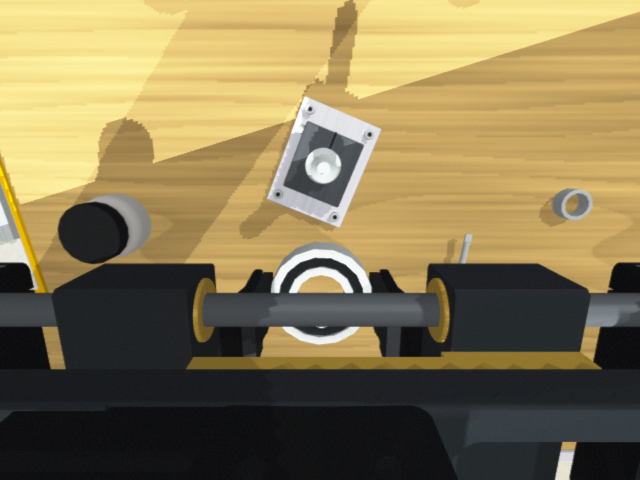

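The shaft shows at (322,165) and fits at (0.615,-0.138), with the bearing centred in the jaws to about 1 mm. I'll go over the shaft and slide the bearing down.

```bash
python3 -m handwheel '[[-0.03,0.0005,0,0,0,0],[-0.054,0.0005,0,0,0,0],[-0.054,0.0005,0,0,0,0],[-0.054,0.0005,-0.02,0,0,0],[-0.054,0.0005,-0.04,0,0,0],[-0.054,0.0005,-0.06,0,0,0],[-0.054,0.0005,-0.075,0,0,0],[-0.054,0.0005,-0.075,0,0,0]]'
python3 -m handwheel '[[0,0,-0.004,0,0,0],[0,0,-0.008,0,0,0],[0,0,-0.012,0,0,0],[0,0,-0.016,0,0,0],[0,0,-0.020,0,0,0],[0,0,-0.024,0,0,0],[0,0,-0.028,0,0,0],[0,0,-0.028,0,0,0]]'
python3 -c "
from h import *
p,d,s=look([],'w4.png');held(.0235,-.014,s,d)"
```

```text
time_s: 6.63
position: [0.6142, -0.1359, 0.1371]
tcp_rot: [[-1.0, -0.001, -0.008], [-0.001, 1.0, 0.004], [0.008, 0.004, -1.0]]
force: [-0.2, 0.9, -1.7]
opening: 0.531
grasp_force: 30.0
time_s: 7.3
position: [0.6163, -0.1383, 0.1116]
tcp_rot: [[-1.0, 0.001, -0.001], [0.001, 1.0, 0.001], [0.001, 0.001, -1.0]]
force: [-0.2, 2.7, -1.4]
opening: 0.531
grasp_force: 30.0
t 7.3 tcp [ 0.6163 -0.1383  0.1116]
held:
n 4601 zmed 0.09661027508210125 minEncl [ 0.6093 -0.1383] r 29.7265682220459 bbox mid [ 0.6154 -0.1383] size [0.0471 0.0589]
```

View pics/w4.png

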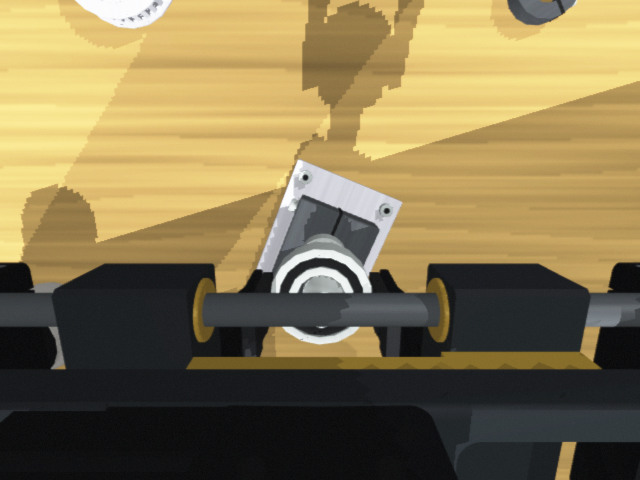

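The shaft tip shows inside the bore at (322,290) and forces are low, so I'll slide it down and release.

```bash
python3 -m handwheel '[[0,0,-0.006,0,0,0],[0,0,-0.012,0,0,0],[0,0,-0.018,0,0,0],[0,0,-0.024,0,0,0],[0,0,-0.030,0,0,0],[0,0,-0.035,0,0,0],[0,0,-0.039,0,0,0],[0,0,-0.0405,0,0,0]]'
python3 -m handwheel '[[0,0,0,0,0,0],[0,0,0,0,0,0],[0,0,0,0,0,0],[0,0,0,0,0,0],[0,0,0,0,0,0],[0,0,0,0,0,0],[0,0,0,0,0,0],[0,0,0,0,0,0]]' 1
python3 -m handwheel '[[0,0,0.02,0,0,0],[0,0,0.05,0,0,0],[0,0,0.08,0,0,0],[0,0,0.11,0,0,0],[0,0,0.14,0,0,0],[0.03,0.02,0.14,0,0,0],[0.055,0.02,0.14,0,0,0],[0.055,0.02,0.14,0,0,0]]'
python3 -c "
from h import *
p,d,s=look([('bearing_mid',.049)])
fitpart(d,s,(.615,-.138),0,.051,.062,.05);fitpart(d,s,(.615,-.138),0,.09,.106,.05)"
```

```text
time_s: 8.02
position: [0.6163, -0.1384, 0.0709]
tcp_rot: [[-1.0, 0.001, -0.002], [0.001, 1.0, 0.001], [0.002, 0.001, -1.0]]
force: [-1.0, 4.8, 1.1]
opening: 0.531
grasp_force: 30.0
time_s: 8.68
position: [0.617, -0.1393, 0.0722]
tcp_rot: [[-1.0, 0.001, 0.0], [0.001, 1.0, -0.0], [-0.0, -0.0, -1.0]]
force: [-0.3, -0.7, -0.3]
opening: 0.981
grasp_force: 0.0
time_s: 9.35
position: [0.6766, -0.1187, 0.2137]
tcp_rot: [[-1.0, -0.001, 0.008], [-0.001, 1.0, -0.002], [-0.008, -0.002, -1.0]]
force: [0.4, -0.8, 0.4]
opening: 1.001
grasp_force: 0.0
t 9.35 tcp [ 0.6766 -0.1187  0.2137]
bearing_mid 0.91 [298.9 157.3] [ 0.6165 -0.1381  0.049 ]
n 1969 zmed 0.05491493662973629 minEncl [ 0.6152 -0.1391] r 23.40241241455078 bbox mid [ 0.615  -0.1394] size [0.0456 0.0454]
n 654 zmed 0.09697688343668248 minEncl [ 0.6151 -0.1381] r 10.003134727478027 bbox mid [ 0.6151 -0.1381] size [0.0199 0.0198]
```

Bearing seated (top at 55 mm, on the axis to 1 mm). Next the sleeve.

```bash
python3 -m handwheel '[[-0.005,0.04,-0.005,0,0,0],[-0.01,0.08,-0.012,0,0,0],[-0.02,0.12,-0.012,0,0,0],[-0.02,0.16,-0.012,0,0,0],[-0.02,0.2,-0.012,0,0,0],[-0.02,0.217,-0.012,0,0,0],[-0.02,0.217,-0.012,0,0,0],[-0.02,0.217,-0.012,0,0,0]]'
python3 -c "
from h import *
p,d,s=look([('sleeve_mid',.007)])
fitpart(d,s,(.653,.098),0,.009,.02,.03)"
```

```text
time_s: 10.12
position: [0.6505, 0.0985, 0.1995]
tcp_rot: [[-1.0, -0.001, -0.002], [-0.001, 1.0, -0.001], [0.002, -0.001, -1.0]]
force: [0.7, -0.8, -0.2]
opening: 0.999
grasp_force: 0.0
t 10.1167 tcp [0.6505 0.0985 0.1995]
sleeve_mid 0.72 [326.9 229.2] [0.6552 0.1031 0.007 ]
n 379 zmed 0.013096735141282428 minEncl [0.653  0.1041] r 14.998163223266602 bbox mid [0.6528 0.1036] size [0.0294 0.0289]
```

```bash
python3 -m handwheel '[[0.003,0.005,-0.03,0,0,0],[0.003,0.005,-0.06,0,0,0],[0.003,0.005,-0.09,0,0,0],[0.003,0.005,-0.12,0,0,0],[0.003,0.005,-0.145,0,0,0],[0.003,0.005,-0.16,0,0,0],[0.003,0.005,-0.1715,0,0,0],[0.003,0.005,-0.1715,0,0,0]]'
python3 -m handwheel '[[0,0,0,0,0,0],[0,0,0,0,0,0],[0,0,0,0,0,0],[0,0,0,0,0,0],[0,0,0,0,0,0],[0,0,0,0,0,0],[0,0,0,0,0,0],[0,0,0,0,0,0]]' -1
python3 -m handwheel '[[0,0,0,0,0,0],[0,0,0.03,0,0,0],[0,0,0.06,0,0,0],[0,0,0.09,0,0,0],[0,0,0.12,0,0,0],[0,0,0.15,0,0,0],[0,0,0.18,0,0,0],[0,0,0.185,0,0,0]]'
python3 -m handwheel '[[0.004,-0.04,0,0,0,0],[0.008,-0.08,0,0,0,0],[0.012,-0.12,0,0,0,0],[0.016,-0.16,0,0,0,0],[0.016,-0.2,0,0,0,0],[0.016,-0.23,0,0,0,0],[0.016,-0.242,0,0,0,0],[0.016,-0.242,0,0,0,0]]'
python3 -c "
from h import *
p,d,s=look([('sleeve_mid',.19)],'w5.png');held(.015,-.014,s,d);shaft(d,s,(.615,-.138))"
```

```text
time_s: 10.88
position: [0.6545, 0.1009, 0.027]
tcp_rot: [[-1.0, 0.003, -0.002], [0.003, 1.0, -0.0], [0.002, -0.0, -1.0]]
force: [-0.3, 0.4, -0.5]
opening: 1.004
grasp_force: 0.0
time_s: 11.55
position: [0.655, 0.1031, 0.0287]
tcp_rot: [[-1.0, 0.001, 0.0], [0.001, 1.0, -0.0], [-0.0, -0.0, -1.0]]
force: [-0.2, 0.5, -0.3]
opening: 0.48
grasp_force: 0.0
time_s: 12.22
position: [0.658, 0.1031, 0.2199]
tcp_rot: [[-1.0, 0.001, 0.011], [0.001, 1.0, -0.0], [-0.011, -0.0, -1.0]]
force: [0.2, 0.2, 0.6]
opening: 0.01
grasp_force: 0.0
time_s: 12.88
position: [0.6705, -0.1423, 0.2127]
tcp_rot: [[-1.0, 0.005, -0.001], [0.005, 1.0, -0.0], [0.001, -0.0, -1.0]]
force: [0.5, -0.2, -0.4]
opening: 0.006
grasp_force: 0.0
t 12.8833 tcp [ 0.6705 -0.1423  0.2127]
sleeve_mid 0.67 [573.8 201. ] [ 0.6269 -0.0295  0.19  ]
held:
n 244 zmed 0.1984118717878673 minEncl [ 0.6596 -0.1432] r 8.458778381347656 bbox mid [ 0.6628 -0.1432] size [0.0079 0.0169]
shaft band 0.095
n 463 zmed 0.09840847109498806 minEncl [ 0.6148 -0.1386] r 9.16763687133789 bbox mid [ 0.615  -0.1383] size [0.0178 0.0174]
shaft band 0.036
n 48 zmed 0.04118499565150516 minEncl [ 0.6129 -0.1412] r 10.578956604003906 bbox mid [ 0.6121 -0.1416] size [0.0164 0.0161]
shaft band 0.027
n 1580 zmed 0.029186332738658782 minEncl [ 0.6151 -0.1381] r 39.316566467285156 bbox mid [ 0.6151 -0.1381] size [0.0745 0.0707]
```

View pics/w5.png

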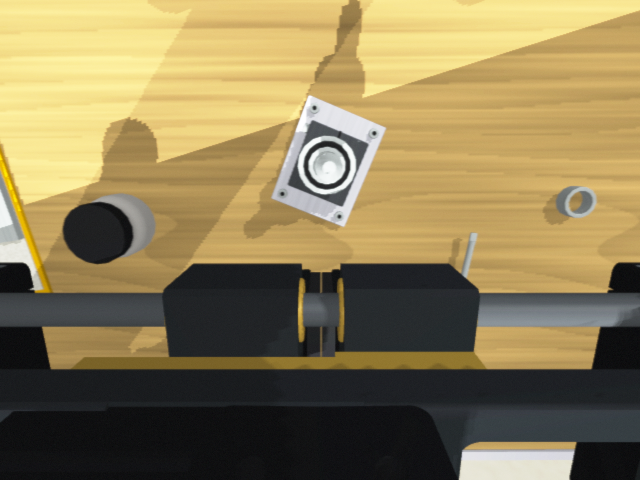

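The gripper closed too slowly and lifted without the sleeve, which is still standing at (577,202); the bearing sits well at (327,165). Going back for it with the jaws pre-set narrower.

```bash
python3 -m handwheel '[[-0.004,0.04,0,0,0,0],[-0.008,0.08,0,0,0,0],[-0.016,0.12,0,0,0,0],[-0.016,0.16,-0.005,0,0,0],[-0.016,0.2,-0.01,0,0,0],[-0.016,0.23,-0.013,0,0,0],[-0.016,0.242,-0.013,0,0,0],[-0.016,0.242,-0.013,0,0,0]]' 0.3
python3 -m handwheel '[[0,0,0,0,0,0],[0,0,0,0,0,0],[0,0,0,0,0,0],[0,0,0,0,0,0],[0,0,0,0,0,0],[0,0,0,0,0,0],[0,0,0,0,0,0],[0,0,0,0,0,0]]'
python3 -c "
from h import *
p,d,s=look([('sleeve_mid',.007)])
fitpart(d,s,(.653,.104),0,.009,.02,.03)"
```

```text
time_s: 13.65
position: [0.6533, 0.1088, 0.2003]
tcp_rot: [[-1.0, -0.007, -0.001], [-0.007, 1.0, 0.001], [0.001, 0.001, -1.0]]
force: [0.6, 0.2, -0.6]
opening: 0.526
grasp_force: 0.0
time_s: 14.32
position: [0.655, 0.1025, 0.2006]
tcp_rot: [[-1.0, 0.002, 0.0], [0.002, 1.0, -0.0], [-0.0, -0.0, -1.0]]
force: [0.1, -0.4, 0.0]
opening: 0.648
grasp_force: 0.0
t 14.3167 tcp [0.655  0.1025 0.2006]
sleeve_mid 0.76 [320.7 220.7] [0.6521 0.1014 0.007 ]
n 384 zmed 0.013089015265144305 minEncl [0.6522 0.1017] r 14.968939781188965 bbox mid [0.652  0.1022] size [0.0292 0.0289]
```

```bash
python3 -m handwheel '[[-0.003,0,-0.03,0,0,0],[-0.003,0,-0.06,0,0,0],[-0.003,0,-0.09,0,0,0],[-0.003,0,-0.12,0,0,0],[-0.003,0,-0.145,0,0,0],[-0.003,0,-0.16,0,0,0],[-0.003,0,-0.1725,0,0,0],[-0.003,0,-0.1725,0,0,0]]'
python3 -m handwheel '[[0,0,0,0,0,0],[0,0,0,0,0,0],[0,0,0,0,0,0],[0,0,0,0,0,0],[0,0,0,0,0,0],[0,0,0,0,0,0],[0,0,0,0,0,0],[0,0,0,0,0,0]]' -1
python3 -m handwheel '[[0,0,0,0,0,0],[0,0,0,0,0,0],[0,0,0,0,0,0],[0,0,0,0,0,0],[0,0,0,0,0,0],[0,0,0,0,0,0],[0,0,0,0,0,0],[0,0,0,0,0,0]]'
python3 -m handwheel '[[0,0,0.02,0,0,0],[0,0,0.04,0,0,0],[0,0,0.07,0,0,0],[0,0,0.1,0,0,0],[0,0,0.13,0,0,0],[0,0,0.16,0,0,0],[0,0,0.18,0,0,0],[0,0,0.185,0,0,0]]'
python3 -m handwheel '[[0.004,-0.04,0,0,0,0],[0.008,-0.08,0,0,0,0],[0.012,-0.12,0,0,0,0],[0.016,-0.16,0,0,0,0],[0.016,-0.2,0,0,0,0],[0.016,-0.23,0,0,0,0],[0.016,-0.24,0,0,0,0],[0.016,-0.24,0,0,0,0]]'
python3 -m handwheel '[[0,0,0,0,0,0],[0,0,0,0,0,0],[0,0,0,0,0,0],[0,0,0,0,0,0],[0,0,0,0,0,0],[0,0,0,0,0,0],[0,0,0,0,0,0],[0,0,0,0,0,0]]'
python3 -c "
from h import *
p,d,s=look([],'w6.png');held(.015,-.014,s,d);shaft(d,s,(.615,-.138))"
```

```text
time_s: 15.08
position: [0.6518, 0.1031, 0.0268]
tcp_rot: [[-1.0, 0.001, -0.001], [0.001, 1.0, 0.0], [0.001, 0.0, -1.0]]
force: [0.0, -0.4, 0.3]
opening: 0.649
grasp_force: 0.0
time_s: 15.75
position: [0.6522, 0.103, 0.0285]
tcp_rot: [[-1.0, 0.001, 0.001], [0.001, 1.0, 0.0], [-0.001, 0.0, -1.0]]
force: [0.2, 0.1, 2.8]
opening: 0.331
grasp_force: 30.0
time_s: 16.42
position: [0.6521, 0.103, 0.0284]
tcp_rot: [[-1.0, 0.001, 0.001], [0.001, 1.0, 0.0], [-0.001, 0.0, -1.0]]
force: [-1.0, 1.1, 6.3]
opening: 0.332
grasp_force: 30.0
time_s: 17.08
position: [0.6539, 0.103, 0.2168]
tcp_rot: [[-1.0, 0.001, 0.007], [0.001, 1.0, -0.0], [-0.007, -0.0, -1.0]]
force: [1.7, -0.0, -0.7]
opening: 0.332
grasp_force: 30.0
time_s: 17.75
position: [0.667, -0.1401, 0.2109]
tcp_rot: [[-1.0, 0.005, -0.003], [0.005, 1.0, 0.0], [0.003, 0.0, -1.0]]
force: [-0.8, 1.0, -1.0]
opening: 0.333
grasp_force: 30.0
time_s: 18.42
position: [0.668, -0.1367, 0.2132]
tcp_rot: [[-1.0, 0.0, 0.0], [0.0, 1.0, -0.0], [-0.0, -0.0, -1.0]]
force: [-0.7, -0.0, 0.0]
opening: 0.332
grasp_force: 30.0
t 18.4167 tcp [ 0.668  -0.1367  0.2132]
held:
n 905 zmed 0.1977664118661424 minEncl [ 0.6625 -0.1368] r 20.82929039001465 bbox mid [ 0.6682 -0.1368] size [0.0298 0.0403]
shaft band 0.095
n 471 zmed 0.09819951812654847 minEncl [ 0.6151 -0.1383] r 9.359092712402344 bbox mid [ 0.6151 -0.1385] size [0.0173 0.0176]
shaft band 0.036
n 44 zmed 0.04146968432760549 minEncl [ 0.6078 -0.1427] r 11.965157508850098 bbox mid [ 0.6065 -0.1405] size [0.0212 0.0195]
shaft band 0.027
n 1578 zmed 0.029185383333558676 minEncl [ 0.615  -0.1384] r 39.32654571533203 bbox mid [ 0.6149 -0.1384] size [0.0737 0.0701]
```

View pics/w6.png

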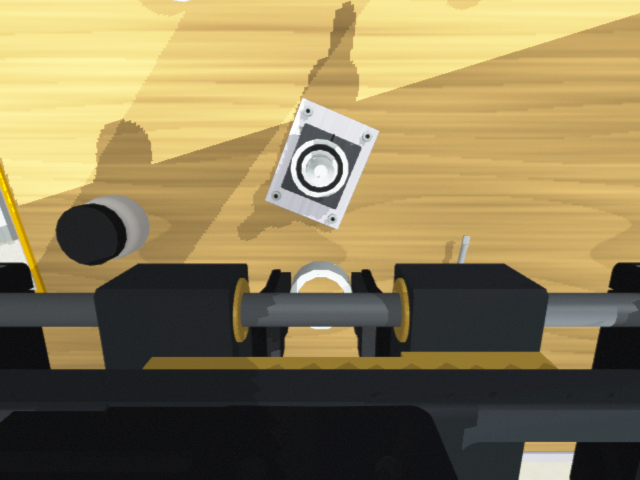

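The sleeve is held, upright, at (320,295). Over the shaft and down.

```bash
python3 -m handwheel '[[-0.03,-0.001,0,0,0,0],[-0.053,-0.001,0,0,0,0],[-0.053,-0.001,0,0,0,0],[-0.053,-0.001,-0.02,0,0,0],[-0.053,-0.001,-0.04,0,0,0],[-0.053,-0.001,-0.06,0,0,0],[-0.053,-0.001,-0.072,0,0,0],[-0.053,-0.001,-0.072,0,0,0]]'
python3 -m handwheel '[[0,0,0,0,0,0],[0,0,-0.004,0,0,0],[0,0,-0.010,0,0,0],[0,0,-0.016,0,0,0],[0,0,-0.022,0,0,0],[0,0,-0.028,0,0,0],[0,0,-0.03,0,0,0],[0,0,-0.03,0,0,0]]'
python3 -c "
from h import *
p,d,s=look([],'w7.png');held(.015,-.014,s,d);print(s['force'])"
```

```text
time_s: 19.13
position: [0.6134, -0.1374, 0.1382]
tcp_rot: [[-1.0, 0.001, -0.005], [0.001, 1.0, 0.002], [0.005, 0.002, -1.0]]
force: [-0.5, -0.8, -0.4]
opening: 0.329
grasp_force: 30.0
time_s: 19.8
position: [0.6144, -0.1378, 0.1101]
tcp_rot: [[-1.0, 0.001, -0.002], [0.001, 1.0, 0.001], [0.002, 0.001, -1.0]]
force: [0.2, 1.4, -0.1]
opening: 0.333
grasp_force: 30.0
t 19.8 tcp [ 0.6144 -0.1378  0.1101]
held:
n 1325 zmed 0.09480554291430156 minEncl [ 0.6091 -0.1378] r 21.0134220123291 bbox mid [ 0.6146 -0.1379] size [0.0303 0.0405]
[ 0.1655  1.3975 -0.0977]
```

View pics/w7.png

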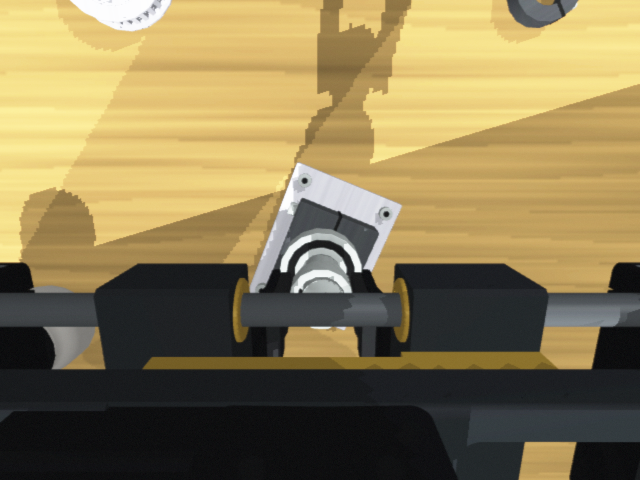

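The shaft is inside the sleeve bore at (322,290) with low force. Seat and release, then go over the pulley.

```bash
python3 -m handwheel '[[0,0,-0.005,0,0,0],[0,0,-0.01,0,0,0],[0,0,-0.015,0,0,0],[0,0,-0.019,0,0,0],[0,0,-0.022,0,0,0],[0,0,-0.025,0,0,0],[0,0,-0.025,0,0,0],[0,0,-0.025,0,0,0]]'
python3 -m handwheel '[[0,0,0,0,0,0],[0,0,0,0,0,0],[0,0,0,0,0,0],[0,0,0,0,0,0],[0,0,0,0,0,0],[0,0,0,0,0,0],[0,0,0,0,0,0],[0,0,0,0,0,0]]' 1
python3 -m handwheel '[[0,0,0.01,0,0,0],[0,0,0.03,0,0,0],[0,0,0.06,0,0,0],[0,0,0.09,0,0,0],[0,0,0.125,0,0,0],[0.03,0.01,0.125,0,0,0],[0.055,0.01,0.125,0,0,0],[0.055,0.01,0.125,0,0,0]]'
python3 -c "
from h import *
p,d,s=look([('sleeve_mid',.063)])
fitpart(d,s,(.615,-.138),0,.052,.06,.03);fitpart(d,s,(.615,-.138),0,.064,.074,.03);fitpart(d,s,(.615,-.138),0,.09,.106,.03)"
python3 -m handwheel '[[-0.04,-0.02,0,0,0,0],[-0.07,-0.04,0,0,0,0],[-0.1,-0.06,0,0,0,0],[-0.13,-0.08,0,0,0,0],[-0.16,-0.1,0,0,0,0],[-0.19,-0.12,0,0,0,0],[-0.22,-0.128,-0.005,0,0,0],[-0.24,-0.128,-0.01,0,0,0]]'
python3 -m handwheel '[[0,0,0,0,0,0],[0,0,0,0,0,0],[0,0,0,0,0,0],[0,0,0,0,0,0],[0,0,0,0,0,0],[0,0,0,0,0,0],[0,0,0,0,0,0],[0,0,0,0,0,0]]'
python3 -c "
from h import *
p,d,s=look([('pulley_mid',.0085)],'w8.png')
fitpart(d,s,(.434,-.256),0,.011,.023,.05)"
```

```text
time_s: 20.52
position: [0.6149, -0.138, 0.0858]
tcp_rot: [[-1.0, 0.001, -0.0], [0.001, 1.0, 0.0], [0.0, 0.0, -1.0]]
force: [1.1, -1.0, 0.2]
opening: 0.331
grasp_force: 30.0
time_s: 21.18
position: [0.6149, -0.138, 0.0861]
tcp_rot: [[-1.0, 0.001, 0.0], [0.001, 1.0, -0.0], [-0.0, -0.0, -1.0]]
force: [-0.6, -0.2, 0.5]
opening: 0.854
grasp_force: 0.0
time_s: 21.85
position: [0.6748, -0.1282, 0.2138]
tcp_rot: [[-1.0, -0.0, 0.009], [-0.0, 1.0, -0.002], [-0.009, -0.002, -1.0]]
force: [1.2, -0.3, 0.1]
opening: 0.995
grasp_force: 0.0
t 21.85 tcp [ 0.6748 -0.1282  0.2138]
sleeve_mid 0.74 [310.2 155.7] [ 0.6133 -0.1379  0.063 ]
n 1475 zmed 0.054967894063002065 minEncl [ 0.6151 -0.1392] r 23.322275161743164 bbox mid [ 0.6149 -0.1394] size [0.0456 0.0461]
n 513 zmed 0.06926254029713627 minEncl [ 0.6152 -0.1393] r 14.815821647644043 bbox mid [ 0.6151 -0.1394] size [0.0286 0.0294]
n 639 zmed 0.09710711223677412 minEncl [ 0.6152 -0.1381] r 9.940128326416016 bbox mid [ 0.6151 -0.1381] size [0.0192 0.019 ]
time_s: 22.62
position: [0.4262, -0.2569, 0.2011]
tcp_rot: [[-1.0, 0.004, -0.002], [0.004, 1.0, 0.0], [0.002, 0.0, -1.0]]
force: [0.6, -0.1, -0.7]
opening: 0.998
grasp_force: 0.0
time_s: 23.28
position: [0.4303, -0.2558, 0.201]
tcp_rot: [[-1.0, -0.0, 0.0], [-0.0, 1.0, -0.0], [-0.0, -0.0, -1.0]]
force: [-0.3, 0.4, -0.5]
opening: 1.003
grasp_force: 0.0
t 23.2833 tcp [ 0.4303 -0.2558  0.201 ]
pulley_mid 0.87 [320.3 235.3] [ 0.4413 -0.2573  0.0085]
n 3154 zmed 0.015819496667279373 minEncl [ 0.4429 -0.2583] r 32.02484130859375 bbox mid [ 0.4429 -0.2584] size [0.0634 0.0635]
```

View pics/w8.png

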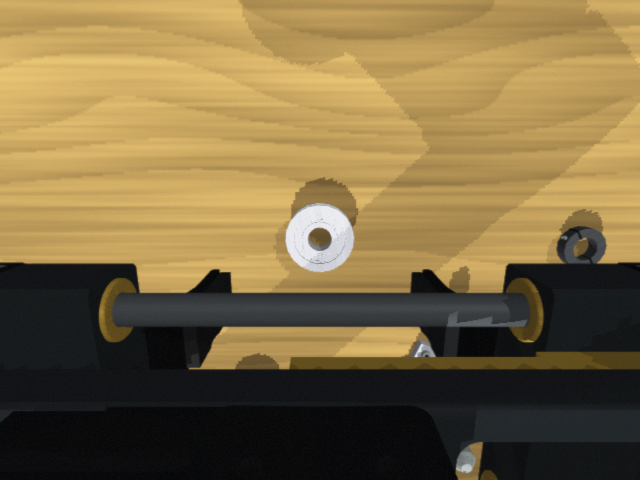

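The sleeve is seated (top at 69–70 mm). The pulley shows at (320,238) and fits at (0.4428,-0.2583).

```bash
python3 -m handwheel '[[0.012,-0.0025,-0.03,0,0,0],[0.012,-0.0025,-0.06,0,0,0],[0.012,-0.0025,-0.09,0,0,0],[0.012,-0.0025,-0.12,0,0,0],[0.012,-0.0025,-0.145,0,0,0],[0.012,-0.0025,-0.16,0,0,0],[0.012,-0.0025,-0.1725,0,0,0],[0.012,-0.0025,-0.1725,0,0,0]]'
python3 -m handwheel '[[0,0,0,0,0,0],[0,0,0,0,0,0],[0,0,0,0,0,0],[0,0,0,0,0,0],[0,0,0,0,0,0],[0,0,0,0,0,0],[0,0,0,0,0,0],[0,0,0,0,0,0]]' -1
python3 -m handwheel '[[0,0,0,0,0,0],[0,0,0.02,0,0,0],[0,0,0.05,0,0,0],[0,0,0.08,0,0,0],[0,0,0.11,0,0,0],[0,0,0.14,0,0,0],[0,0,0.17,0,0,0],[0,0,0.19,0,0,0]]'
python3 -m handwheel '[[0.03,0.016,0,0,0,0],[0.06,0.032,0,0,0,0],[0.09,0.048,0,0,0,0],[0.12,0.064,0,0,0,0],[0.15,0.08,0,0,0,0],[0.18,0.096,0,0,0,0],[0.21,0.112,0,0,0,0],[0.226,0.12,0,0,0,0]]'
python3 -m handwheel '[[0.012,0,0,0,0,0],[0.012,0,0,0,0,0],[0.012,0,0,0,0,0],[0.012,0,0,0,0,0],[0.012,0,0,0,0,0],[0.012,0,0,0,0,0],[0.012,0,0,0,0,0],[0.012,0,0,0,0,0]]'
python3 -c "
from h import *
p,d,s=look([],'w9.png');held(.032,-.011,s,d);fitpart(d,s,(.615,-.138),0,.09,.106,.03)"
```

```text
time_s: 24.05
position: [0.4415, -0.2581, 0.0266]
tcp_rot: [[-1.0, 0.001, -0.002], [0.001, 1.0, 0.002], [0.002, 0.002, -1.0]]
force: [-0.1, -0.6, 0.2]
opening: 0.996
grasp_force: 0.0
time_s: 24.72
position: [0.4421, -0.2586, 0.0291]
tcp_rot: [[-1.0, 0.001, 0.001], [0.001, 1.0, -0.001], [-0.001, -0.001, -1.0]]
force: [-1.0, 1.3, 5.3]
opening: 0.718
grasp_force: 30.5
time_s: 25.38
position: [0.4423, -0.2589, 0.2211]
tcp_rot: [[-1.0, 0.001, 0.002], [0.001, 1.0, -0.002], [-0.002, -0.002, -1.0]]
force: [-0.4, -0.6, -1.0]
opening: 0.717
grasp_force: 30.5
time_s: 26.05
position: [0.6707, -0.1361, 0.2178]
tcp_rot: [[-1.0, -0.001, 0.002], [-0.001, 1.0, 0.001], [-0.002, 0.001, -1.0]]
force: [0.4, -0.1, -0.9]
opening: 0.712
grasp_force: 30.5
time_s: 26.72
position: [0.6795, -0.1389, 0.2188]
tcp_rot: [[-1.0, 0.002, 0.0], [0.002, 1.0, 0.0], [-0.0, 0.0, -1.0]]
force: [1.1, -0.2, -0.8]
opening: 0.716
grasp_force: 30.5
t 26.7167 tcp [ 0.6795 -0.1389  0.2188]
held:
n 8712 zmed 0.20555146597910562 minEncl [ 0.6732 -0.1389] r 38.71198654174805 bbox mid [ 0.678  -0.1389] size [0.0599 0.0768]
n 626 zmed 0.09692960787610526 minEncl [ 0.6152 -0.1381] r 9.958211898803711 bbox mid [ 0.6153 -0.1378] size [0.0195 0.0193]
```

View pics/w9.png

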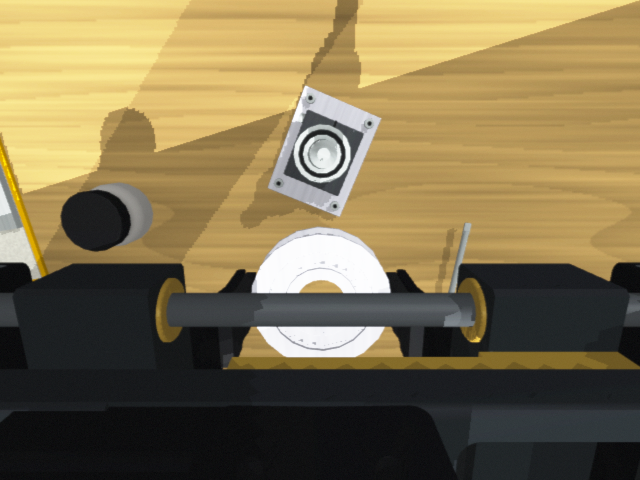

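The pulley is held level around (321,300), its front rim putting its centre on the TCP. Over the shaft and down.

```bash
python3 -m handwheel '[[-0.03,0.001,0,0,0,0],[-0.055,0.001,0,0,0,0],[-0.0645,0.001,0,0,0,0],[-0.0645,0.001,-0.02,0,0,0],[-0.0645,0.001,-0.04,0,0,0],[-0.0645,0.001,-0.06,0,0,0],[-0.0645,0.001,-0.072,0,0,0],[-0.0645,0.001,-0.072,0,0,0]]'
python3 -m handwheel '[[0,0,0,0,0,0],[0,0,-0.004,0,0,0],[0,0,-0.010,0,0,0],[0,0,-0.016,0,0,0],[0,0,-0.022,0,0,0],[0,0,-0.028,0,0,0],[0,0,-0.03,0,0,0],[0,0,-0.03,0,0,0]]'
python3 -c "
from h import *
p,d,s=look([],'w10.png');held(.032,-.012,s,d);print(s['force'])"
```

```text
time_s: 27.43
position: [0.614, -0.137, 0.1438]
tcp_rot: [[-1.0, 0.001, -0.005], [0.001, 1.0, 0.002], [0.005, 0.002, -1.0]]
force: [-0.2, 0.8, -1.8]
opening: 0.714
grasp_force: 30.5
time_s: 28.1
position: [0.6149, -0.1373, 0.1156]
tcp_rot: [[-1.0, 0.001, -0.002], [0.001, 1.0, 0.001], [0.002, 0.001, -1.0]]
force: [-0.2, 0.0, -0.5]
opening: 0.719
grasp_force: 30.5
t 28.1 tcp [ 0.6149 -0.1373  0.1156]
held:
n 9252 zmed 0.10225186432259319 minEncl [ 0.6084 -0.1373] r 38.62677764892578 bbox mid [ 0.6134 -0.1373] size [0.0596 0.0767]
[-0.234   0.0259 -0.4955]
```

View pics/w10.png

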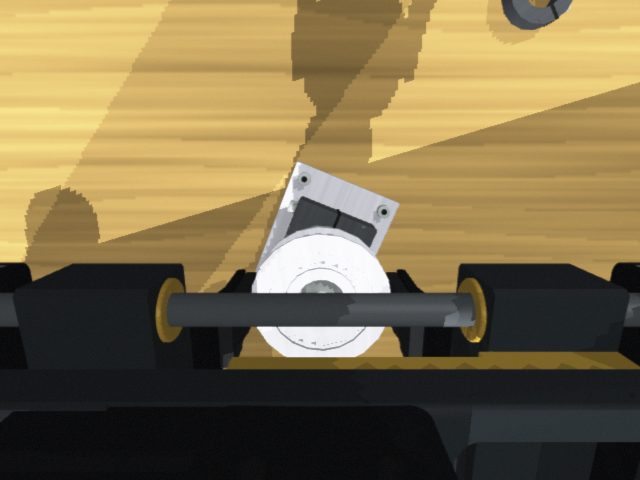

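The shaft is in the pulley bore (321,287) without side force. Seat and release, then go over the collar.

```bash
python3 -m handwheel '[[0,0,-0.004,0,0,0],[0,0,-0.008,0,0,0],[0,0,-0.011,0,0,0],[0,0,-0.014,0,0,0],[0,0,-0.0165,0,0,0],[0,0,-0.0165,0,0,0],[0,0,-0.0165,0,0,0],[0,0,-0.0165,0,0,0]]'
python3 -m handwheel '[[0,0,0,0,0,0],[0,0,0,0,0,0],[0,0,0,0,0,0],[0,0,0,0,0,0],[0,0,0,0,0,0],[0,0,0,0,0,0],[0,0,0,0,0,0],[0,0,0,0,0,0]]' 1
python3 -m handwheel '[[0,0,0.005,0,0,0],[0,0,0.02,0,0,0],[0,0,0.05,0,0,0],[0,0,0.08,0,0,0],[0,0,0.113,0,0,0],[0.03,0.01,0.113,0,0,0],[0.055,0.01,0.113,0,0,0],[0.055,0.01,0.113,0,0,0]]'
python3 -c "
from h import *
p,d,s=look([('pulley_mid',.0785)])
fitpart(d,s,(.615,-.138),0,.081,.091,.05);fitpart(d,s,(.615,-.138),0,.094,.106,.03)"
python3 -m handwheel '[[-0.03,0.016,0,0,0,0],[-0.06,0.032,0,0,0,0],[-0.09,0.048,0,0,0,0],[-0.12,0.064,0,0,0,0],[-0.15,0.08,0,0,0,0],[-0.18,0.1,0,0,0,0],[-0.21,0.115,-0.006,0,0,0],[-0.227,0.123,-0.013,0,0,0]]' 0.5
python3 -m handwheel '[[0,0,0,0,0,0],[0,0,0,0,0,0],[0,0,0,0,0,0],[0,0,0,0,0,0],[0,0,0,0,0,0],[0,0,0,0,0,0],[0,0,0,0,0,0],[0,0,0,0,0,0]]'
python3 -c "
from h import *
p,d,s=look([('collar_mid',.006)],'w11.png')
fitpart(d,s,(.453,-.004),0,.007,.018,.03)"
```

```text
time_s: 28.82
position: [0.6155, -0.1376, 0.1001]
tcp_rot: [[-1.0, 0.001, 0.0], [0.001, 1.0, -0.0], [-0.0, -0.0, -1.0]]
force: [0.1, -0.1, 0.2]
opening: 0.714
grasp_force: 30.5
time_s: 29.48
position: [0.6154, -0.1375, 0.1]
tcp_rot: [[-1.0, 0.001, 0.0], [0.001, 1.0, -0.0], [-0.0, -0.0, -1.0]]
force: [-0.3, 0.8, -0.3]
opening: 0.996
grasp_force: 0.0
time_s: 30.15
position: [0.6752, -0.1277, 0.2152]
tcp_rot: [[-1.0, -0.0, 0.008], [-0.0, 1.0, -0.002], [-0.008, -0.002, -1.0]]
force: [0.7, 0.3, -0.0]
opening: 1.002
grasp_force: 0.0
t 30.15 tcp [ 0.6752 -0.1277  0.2152]
pulley_mid 0.55 [310.2 158.4] [ 0.6154 -0.1369  0.0785]
n 5385 zmed 0.08582570417116869 minEncl [ 0.6162 -0.1388] r 31.890830993652344 bbox mid [ 0.6162 -0.1387] size [0.0633 0.0636]
n 546 zmed 0.09761019488369893 minEncl [ 0.6152 -0.1379] r 9.751920700073242 bbox mid [ 0.6151 -0.1379] size [0.0185 0.0183]
time_s: 30.92
position: [0.4374, -0.0024, 0.1998]
tcp_rot: [[-1.0, 0.0, -0.006], [0.0, 1.0, 0.002], [0.006, 0.002, -1.0]]
force: [-0.2, -0.6, -0.2]
opening: 0.748
grasp_force: 0.0
time_s: 31.58
position: [0.4437, -0.0047, 0.2]
tcp_rot: [[-1.0, 0.001, 0.0], [0.001, 1.0, -0.0], [-0.0, -0.0, -1.0]]
force: [0.1, -0.9, -0.2]
opening: 0.75
grasp_force: 0.0
t 31.5833 tcp [ 0.4437 -0.0047  0.2   ]
collar_mid 0.87 [320.7 235.8] [ 0.4555 -0.0058  0.006 ]
n 977 zmed 0.011068126466237005 minEncl [ 0.4535 -0.0058] r 21.369752883911133 bbox mid [ 0.4536 -0.006 ] size [0.0397 0.0387]
```

View pics/w11.png

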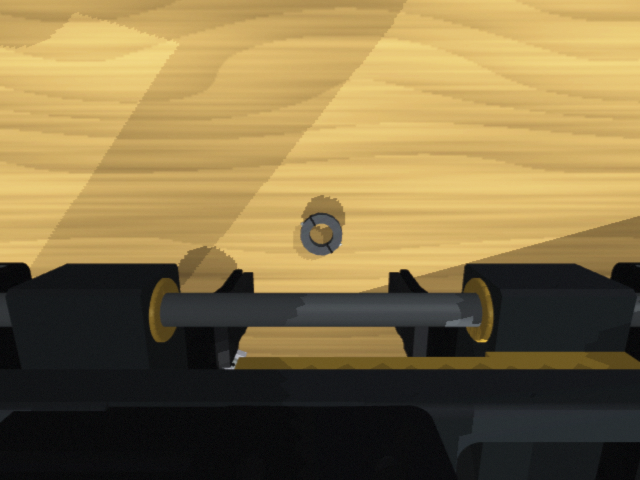

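The pulley is seated (top about 86–87 mm). The collar is at (321,234), fitting at (0.454,-0.006).

```bash
python3 -m handwheel '[[0.0105,-0.001,-0.03,0,0,0],[0.0105,-0.001,-0.06,0,0,0],[0.0105,-0.001,-0.09,0,0,0],[0.0105,-0.001,-0.12,0,0,0],[0.0105,-0.001,-0.145,0,0,0],[0.0105,-0.001,-0.16,0,0,0],[0.0105,-0.001,-0.1725,0,0,0],[0.0105,-0.001,-0.1725,0,0,0]]'
python3 -m handwheel '[[0,0,0,0,0,0],[0,0,0,0,0,0],[0,0,0,0,0,0],[0,0,0,0,0,0],[0,0,0,0,0,0],[0,0,0,0,0,0],[0,0,0,0,0,0],[0,0,0,0,0,0]]' -1
python3 -m handwheel '[[0,0,0,0,0,0],[0,0,0,0,0,0],[0,0,0.03,0,0,0],[0,0,0.06,0,0,0],[0,0,0.1,0,0,0],[0,0,0.14,0,0,0],[0,0,0.17,0,0,0],[0,0,0.19,0,0,0]]'
python3 -m handwheel '[[0.03,-0.018,0,0,0,0],[0.06,-0.036,0,0,0,0],[0.09,-0.054,0,0,0,0],[0.12,-0.072,0,0,0,0],[0.15,-0.09,0,0,0,0],[0.18,-0.108,0,0,0,0],[0.2,-0.126,0,0,0,0],[0.216,-0.132,0,0,0,0]]'
python3 -m handwheel '[[0,0,0,0,0,0],[0,0,0,0,0,0],[0,0,0,0,0,0],[0,0,0,0,0,0],[0,0,0,0,0,0],[0,0,0,0,0,0],[0,0,0,0,0,0],[0,0,0,0,0,0]]'
python3 -c "
from h import *
p,d,s=look([],'w12.png');held(.020,-.0165,s,d);fitpart(d,s,(.615,-.138),0,.094,.106,.03)"
```

```text
time_s: 32.35
position: [0.4537, -0.0055, 0.0262]
tcp_rot: [[-1.0, 0.001, -0.002], [0.001, 1.0, 0.0], [0.002, 0.0, -1.0]]
force: [-0.1, 0.6, -0.4]
opening: 0.752
grasp_force: 0.0
time_s: 33.02
position: [0.4541, -0.0055, 0.0278]
tcp_rot: [[-1.0, 0.001, 0.001], [0.001, 1.0, -0.0], [-0.001, -0.0, -1.0]]
force: [0.4, 0.1, 3.4]
opening: 0.449
grasp_force: 30.0
time_s: 33.68
position: [0.4545, -0.0056, 0.2205]
tcp_rot: [[-1.0, 0.001, 0.004], [0.001, 1.0, -0.001], [-0.004, -0.001, -1.0]]
force: [0.7, -0.5, -1.3]
opening: 0.445
grasp_force: 30.0
time_s: 34.35
position: [0.6714, -0.1404, 0.2165]
tcp_rot: [[-1.0, 0.003, -0.0], [0.003, 1.0, -0.001], [0.0, -0.001, -1.0]]
force: [0.7, -0.5, -0.8]
opening: 0.446
grasp_force: 30.0
time_s: 35.02
position: [0.6697, -0.1372, 0.2179]
tcp_rot: [[-1.0, 0.0, 0.0], [0.0, 1.0, -0.0], [-0.0, -0.0, -1.0]]
force: [-0.5, 0.3, -0.8]
opening: 0.444
grasp_force: 30.0
t 35.0167 tcp [ 0.6697 -0.1372  0.2179]
held:
n 2485 zmed 0.20114984414576625 minEncl [ 0.6629 -0.1372] r 26.044198989868164 bbox mid [ 0.6689 -0.1372] size [0.0396 0.0515]
n 520 zmed 0.0977512227752611 minEncl [ 0.615  -0.1382] r 9.88996410369873 bbox mid [ 0.6153 -0.1384] size [0.0183 0.0194]
```

View pics/w12.png

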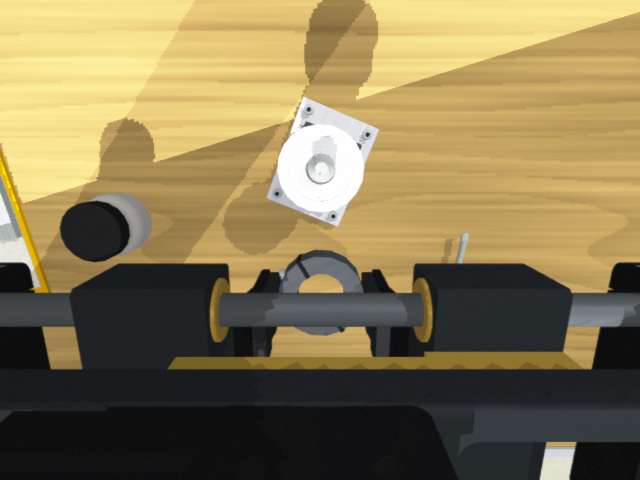

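The collar is held around (322,292). Over the shaft and down.

```bash
python3 -m handwheel '[[-0.03,-0.0008,0,0,0,0],[-0.0537,-0.0008,0,0,0,0],[-0.0537,-0.0008,0,0,0,0],[-0.0537,-0.0008,-0.02,0,0,0],[-0.0537,-0.0008,-0.04,0,0,0],[-0.0537,-0.0008,-0.06,0,0,0],[-0.0537,-0.0008,-0.072,0,0,0],[-0.0537,-0.0008,-0.072,0,0,0]]'
python3 -m handwheel '[[0,0,0,0,0,0],[0,0,-0.004,0,0,0],[0,0,-0.008,0,0,0],[0,0,-0.012,0,0,0],[0,0,-0.016,0,0,0],[0,0,-0.020,0,0,0],[0,0,-0.024,0,0,0],[0,0,-0.024,0,0,0]]'
python3 -c "
from h import *
p,d,s=look([],'w13.png');held(.020,-.0165,s,d);print(s['force'])"
```

```text
time_s: 35.73
position: [0.6147, -0.1377, 0.1427]
tcp_rot: [[-1.0, 0.001, -0.005], [0.001, 1.0, 0.002], [0.005, 0.002, -1.0]]
force: [-0.1, 0.5, -0.9]
opening: 0.448
grasp_force: 30.0
time_s: 36.4
position: [0.6156, -0.1381, 0.1205]
tcp_rot: [[-1.0, 0.001, -0.002], [0.001, 1.0, 0.001], [0.002, 0.001, -1.0]]
force: [0.3, -0.3, -0.4]
opening: 0.444
grasp_force: 30.0
t 36.4 tcp [ 0.6156 -0.1381  0.1205]
held:
n 2557 zmed 0.10385150121319844 minEncl [ 0.6089 -0.1381] r 26.027849197387695 bbox mid [ 0.6148 -0.138 ] size [0.0397 0.0512]
[ 0.2681 -0.2836 -0.441 ]
```

View pics/w13.png

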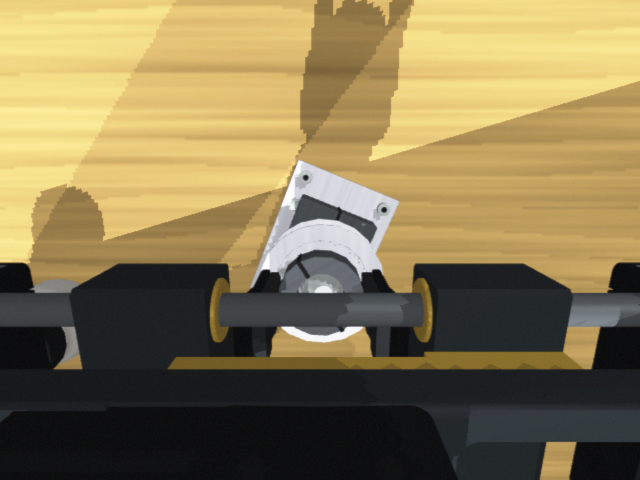

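The shaft tip is in the collar bore at (322,288) with no side load. Seat, release and check.

```bash
python3 -m handwheel '[[0,0,-0.003,0,0,0],[0,0,-0.006,0,0,0],[0,0,-0.006,0,0,0],[0,0,-0.006,0,0,0],[0,0,-0.006,0,0,0],[0,0,-0.006,0,0,0],[0,0,-0.006,0,0,0],[0,0,-0.006,0,0,0]]'
python3 -m handwheel '[[0,0,0,0,0,0],[0,0,0,0,0,0],[0,0,0,0,0,0],[0,0,0,0,0,0],[0,0,0,0,0,0],[0,0,0,0,0,0],[0,0,0,0,0,0],[0,0,0,0,0,0]]' 1
python3 -m handwheel '[[0,0,0.005,0,0,0],[0,0,0.02,0,0,0],[0,0,0.05,0,0,0],[0,0,0.08,0,0,0],[0,0,0.1,0,0,0],[0.03,0.01,0.1,0,0,0],[0.055,0.01,0.1,0,0,0],[0.055,0.01,0.1,0,0,0]]'
python3 -m handwheel '[[0,0,0,0,0,0],[0,0,0,0,0,0],[0,0,0,0,0,0],[0,0,0,0,0,0],[0,0,0,0,0,0],[0,0,0,0,0,0],[0,0,0,0,0,0],[0,0,0,0,0,0]]'
python3 -c "
from h import *
p,d,s=look([('collar_mid',.093)],'w14.png')
fitpart(d,s,(.615,-.138),0,.080,.091,.05);fitpart(d,s,(.615,-.138),0,.094,.106,.03)"
```

```text
time_s: 37.12
position: [0.6161, -0.1382, 0.1156]
tcp_rot: [[-1.0, 0.001, -0.0], [0.001, 1.0, 0.0], [0.0, 0.0, -1.0]]
force: [-0.2, 0.3, -1.6]
opening: 0.446
grasp_force: 30.0
time_s: 37.78
position: [0.6162, -0.1383, 0.1156]
tcp_rot: [[-1.0, 0.001, 0.0], [0.001, 1.0, -0.0], [-0.0, -0.0, -1.0]]
force: [0.4, -0.3, 0.1]
opening: 0.948
grasp_force: 0.0
time_s: 38.45
position: [0.6759, -0.1284, 0.2173]
tcp_rot: [[-1.0, -0.0, 0.008], [-0.0, 1.0, -0.002], [-0.008, -0.002, -1.0]]
force: [0.6, -0.8, 0.4]
opening: 1.002
grasp_force: 0.0
time_s: 39.12
position: [0.6711, -0.1284, 0.2156]
tcp_rot: [[-1.0, 0.001, -0.0], [0.001, 1.0, -0.0], [0.0, -0.0, -1.0]]
force: [-0.4, 1.1, 0.3]
opening: 0.999
grasp_force: 0.0
t 39.1167 tcp [ 0.6711 -0.1284  0.2156]
collar_mid 0.79 [308.3 168.7] [ 0.617  -0.1382  0.093 ]
n 3501 zmed 0.0860474362473721 minEncl [ 0.6162 -0.1387] r 31.938514709472656 bbox mid [ 0.6163 -0.1388] size [0.0635 0.0632]
n 2312 zmed 0.09824885508729891 minEncl [ 0.6155 -0.1393] r 21.605751037597656 bbox mid [ 0.6156 -0.1394] size [0.0392 0.0387]
```

View pics/w14.png

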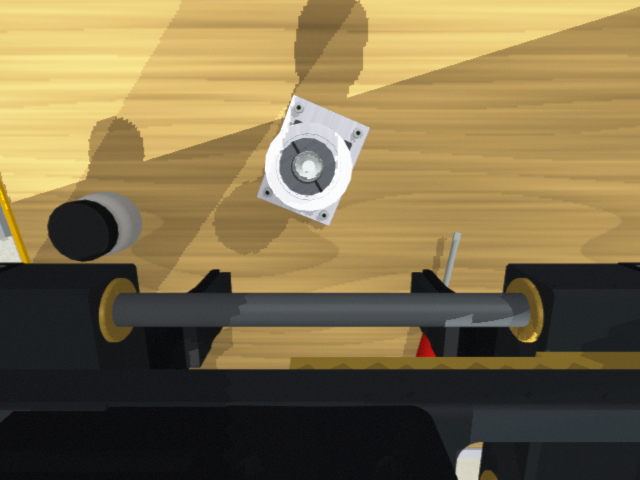

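The collar lies flat on the pulley at (308,167), its top at 98–99 mm, with the shaft tip showing in its bore. All four parts are seated and the gripper is clear.

```bash
python3 -c "
from rig import bot
print(bot.hand_in())"
```

```text
the job is handed in; nothing more can be done
None
```

The bearing, sleeve, pulley and collar are stacked on the shaft in that order, and the job was handed in at about 39 s (no verdict was returned); depth fits put each part seated and within about 1.5 mm of the axis, everything is released, and the bin, screwdriver and jar were never touched.

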